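Start-of-shift check of the packing belt's emergency stop

ROBOT

A 6-joint arm with a two-finger parallel gripper is mounted at the origin on the work surface. World frame = base frame: x ahead of the robot, y to its left, z up, the work surface at z = 0. Lengths are in m, angles in rad, forces in N, time in s.
With the tool pointing down it reaches from about 0.35 to 0.975 m from the base axis. Payload 4.9 kg.
Tool frame: the origin (TCP) lies at the very end of the fingers, on their centre line; the grasp point (between the pads) lies 19 mm behind it; x points along the fingers, y is the direction in which the jaws open and shut, and the axes are right-handed (so a half turn about x gives the same grasp; the last joint's range is limited). The gripper opens to 85 mm and grips with 20 to 120 N. Pads are 22 mm wide; open, the fingers measure 114 mm over their backs; the gripper's body (76 mm by 85 mm) begins 54 mm behind the grasp point. The pads swing forward as they close: fully open they stand 13 mm farther back than shut.
Start: joints at [-1.432, 0.053, 1.613, -0, 1.476, -0.119], TCP at [0.159, -0.604, 0.231] pointing down, gripper open.
Joint ranges: [-3.01, 3.01], [-1.01, 2.22], [0.06, 2.58], [-1.02, 4.17], [0.09, 2.62], [-3.14, 3.14]. Speed limits (rad/s): [2.57, 2.57, 3.14, 3.14, 3.14, 3.14].

INTERFACE

Orientations are given as a rotation vector (axis times angle).
In Python, from station import ctrl, get_image, calibration, finish_job, search_frame, cut_out, mark_of gives the robot as it stands. The module is installed in compiled form; this text tells all that it offers.
- The arm moves only by the tool arm_command, never from a script. Its argument "plan" is a list that holds one entry, the list of rows, each a list of 7 numbers: the shift along the tool's x, y, z in m, then the turn, a rotation vector about the tool's x, y, z in degrees, then the finger opening in m, from 0 to 0.0854. A call has 1 to 20 rows; each row shifts and turns the pose as measured when the row begins, along the tool's axes as they then stand; what a row does not reach is not made up. A row lasts 1/12 s, in which the tool goes at most 41.7 mm and 7.16 degrees, less where a joint would pass 70% of its speed; a pose out of reach is approached as far as the arm can. A call with a gripper value outside its range is refused whole. The fingers move at their own pace and stop on an object; "squeeze" is the grip in N (left out, the last holds). Time passes only in rows, so rows that do not move let the fingers close. It gives the time, the measured TCP pose, the force and the opening at its end, in the units of the state.
- ctrl.get_obs(): the state, without advancing time (a new reading comes with each control period).
- get_image(name): name is "side" or "top" or "wrist"; returns the picture (400x640x3 uint8, red, green, blue); there is no depth.
- calibration(name): a dict with "fx", "fy", "cx", "cy" (pixels), "cam_to_world" (4x4, takes a point from camera to world coordinates); the wrist camera has in their place "hand_eye" (4x4, takes a point from camera to tool coordinates, whose origin is the TCP and whose axes are the tool frame's). Camera axes: x right, y down, z forward; pixel columns grow to the right and rows downward; lengths in m; the calibration is good to about 2 mm. A picture is of the moment at which its call begins: read the wrist's pose just before it. calibration takes no time and is no camera call.
- finish_job(): hands the job in, once; it reports no verdict.
Trained networks look in the newest picture that a camera, given by its name, has taken for a name from the list of things; names that differ only in an ending like _2 or _b are one class to them, and where a whole thing is asked for, a point or a joint stands for the part that bears it (a point fixed in the world has none). Each returns a list of dicts, best first, with "conf" (0 to 1); they miss things now and then, are a little off and sometimes report something else, mostly with a low value. They report only what shows in the picture. A call takes as long as a camera call. They do not tell look-alikes from the thing itself.
- search_frame(camera, thing): "at" ([x, y, z] in m, in the coordinates of the camera as it stood for that picture, good to about 4 mm: the middle of the surface that is visible of it).
- cut_out(camera, thing): "mask" (400x640 bool, what is visible of it).
- mark_of(camera, thing): "at" ([x, y, z] in m, in the coordinates of the camera as it stood for that picture, good to about 4 mm: a listed point, or the origin of a listed thing).
The state is a dict: "t": time; "q": joint angles; "dq": joint speeds; "effort": joint torques, N m; "tool_pos": TCP position; "tool_rot": TCP orientation; "contact_force": force on the tool from outside, world axes, zero at the start; "wrist_torque": the same for the moment, N m; "opening": finger opening in m.
Only numpy, scipy, OpenCV 4.12 (cv2) and the standard library are available. Lean on these libraries where they do the work, as an engineer would, in place of code of your own. Each camera call takes 0.05 s, during which the arm holds its last target. There are 200 camera calls.

TASK

Give the packing belt's emergency stop its start-of-shift check: push the mushroom head on the sloping console straight in until it latches, and take your hand off it so that it can be seen to stay in by itself. Then take hold of the head and twist it clockwise until it is released, and let it spring back fully out. Leave the console's other controls and the things lying around it as they are.

Things in the scene. Friction and masses are not known exactly. Their poses are not given: they have to be found in the camera images.
- stop_top (a point): Centre of the top of the emergency stop's mushroom head (red, round, 40 mm across, slightly domed), the only mushroom-shaped control, right side of the panel. Moves and turns with the head. z is the head's axis, straight out of the panel: 25 deg from vertical, leaning to the console's front; x points up the slope when untwisted. 38 mm above the panel when out, 31 mm latched in.
- stop_base: Fixed mount of the emergency stop. Origin: where the head's axis meets the panel; z out of the panel, x up the slope, y to the console's left. The head's straight-sided rim for gripping, 40 mm across, spans 18 to 35 mm above this origin when out, 11 to 28 mm when latched in. Below it: a 24 mm neck and a collar 31 mm across, 8 mm high. Nothing else stands on the panel within 75 mm.
- stop (a joint): How far the head is pushed in along its axis, m: 0 out, 0.007 latched fully in. Snap action: it stays out until pushed with about 10 N, passes dead centre at 0.0048, then snaps in to 0.007 and stays by itself (held by about 4 N); it does not rest half way. It goes fully in only while untwisted.
- stop_head (a joint): How far the head is twisted clockwise, seen facing the panel, rad: 0 at rest, 0.80 at its stop. Light spring back to 0 (up to 0.07 N m). Twisting a latched head drives an inner cam that lifts it; past about 0.5 it is over dead centre and springs out, at once or when let go. 0.75 rad or to the stop is sure to release it; it takes about 0.07 N m plus friction in the grip.
- console: Operator console: stainless steel desk box 260 mm wide, 220 deep, 122 high, fast on the bench, to the left or to the right. Origin: centre of its underside; x from its low front (robot side) to its back, y to its left, z up. Panel slopes up at 25 deg from (x -0.110, z 0.045) to (x 0.055, z 0.122), then a flat top. Left half of the panel: read-out, clear lamp, two small push buttons, speed knob.
- lamp_edge (a point): Middle of the lower front edge of the console's light bar, an aluminium bar 256 mm wide, 50 mm deep and 22 mm high that two bent tubes at the back carry level above the panel; this edge is 0.262 above the bench, at x -0.020 of the console. It hangs almost over the emergency stop and passes 92 mm from the head's axis: the way in along that axis is free, straight down is not.
- start_top (a point): Top of the white start push button (24 mm across, 21 mm off the panel), low on the panel at the far left. Not to be pressed.
- start (a joint): Start push button: 0 out, 0.005 pressed in (m).
- jog_top (a point): Top of the black jog push button (24 mm across), to the right of the start button. Not to be pressed.
- jog (a joint): Jog push button: 0 out, 0.005 pressed in (m).
- speed (a joint): Black speed knob (34 mm across, bar grip) on the left half of the panel, about 150 mm from the emergency stop: its angle in rad, clockwise; set somewhere between 0 and 4.7. To be left as it is.
- crate: Blue crate, 310 x 210 mm and 110 mm high, with two white-lidded food boxes in it that reach 131 mm; stands on the other side of the bench from the console. Origin: centre of its underside. Fast.
- jar: Small jar with a steel cap, 46 mm across, 105 mm high, between console and crate. Origin: centre of its underside.
- scoop: Steel spoon, 200 mm long, lying on the bench between console and crate, towards the robot. Origin: middle of its underside.
- cutter: Grey carton cutter, 16 x 125 x 12 mm, lying along the console's flat top between the light bar's tubes. Origin: centre of its underside.
- speed_mark (a point): A point on the rim of the speed knob, 15 mm from its axis; it goes round with the knob.
Things that resemble listed ones, but are neither listed nor needed, are in the scene too. What is meant by the scoop is not yellow, and is the larger of those in its own colour.

How it is judged:
By the outcome, as a careful person would: the job done as asked, in the order asked, and still so for the second after the job is handed in, with the robot touching nothing.
It also fails if it takes over 51 s, if anything falls off the work surface, if the arm or the gripper's body presses on something with over 40 N, if the wrist force passes 120 N, or if a joint passes its speed limit or range.

## Working session

There is one attempt and no reset: what is moved stays moved. The work goes in short steps, Python scripts to look and compute and a tool call to move; the robot and the scene stay as the last step left them, time stands still between calls to the robot, and variables do not carry over. Pictures are saved under pics/ and viewed, about 8 in all and at most 12, crops included, and the job is handed in when it is done.

Besides the shell and the picture viewer there is one more tool, called after "Request:" in YAML: its name, and indented under it one key for each argument. arm_command: Moves the arm, as the interface text tells. Its arguments: {"type":"object","properties":{"plan":{"type":"array","items":{"type":"array","items":{"type":"array","items":{"type":"number"}}}},"squeeze":{"type":"number"}},"required":["plan"]}

```bash
mkdir -p pics
cat > h.py <<'E'
import numpy as np, cv2
from scipy.spatial.transform import Rotation as R
from station import ctrl, get_image, calibration, finish_job, search_frame, cut_out, mark_of
np.set_printoptions(precision=4,suppress=True)
def c2w(cam,o=None):
    c=calibration(cam)
    if 'cam_to_world' in c: return np.array(c['cam_to_world'])
    o=o or ctrl.get_obs(); T=np.eye(4); T[:3,:3]=R.from_rotvec(o['tool_rot']).as_matrix(); T[:3,3]=o['tool_pos']
    return T@np.array(c['hand_eye'])
def w(T,p): return T[:3,:3]@np.array(p)+T[:3,3]
def proj(cam,T,p):
    c=calibration(cam); q=T[:3,:3].T@(np.array(p)-T[:3,3]); return np.array([c['fx']*q[0]/q[2]+c['cx'],c['fy']*q[1]/q[2]+c['cy']])
def save(n,im): cv2.imwrite('pics/'+n,im[:,:,::-1])
E
python3 - <<'E'
from h import *
o=ctrl.get_obs(); print(o)
ims=[]
for cam in ['side','top']:
    im=get_image(cam); T=c2w(cam); save(cam+'0.png',im); print(cam,T)
    for n in ['stop_top','stop_base','console','lamp_edge','start_top','crate','jar','scoop','cutter']:
        print(cam,n,[(round(d['conf'],2),w(T,d['at']),) for d in mark_of(cam,n)[:2]])
print(calibration('wrist'))
E
```

```text
{'t': 0.0, 'q': array([-1.432 ,  0.0533,  1.6143,  0.    ,  1.476 , -0.119 ]), 'dq': array([ 0.0005,  0.0002, -0.0007,  0.0015,  0.0004,  0.0002]), 'effort': array([ -0.0008, -39.3681, -37.0178,  -0.0001,   0.0071,  -0.    ]), 'tool_pos': array([ 0.1593, -0.6037,  0.2301]), 'tool_rot': array([ 2.0849,  0.2723, -2.0849]), 'contact_force': array([ 0.3915,  1.0184, -0.2113]), 'wrist_torque': array([-0.002 , -0.0302,  0.025 ]), 'opening': 0.08569095709153092}
side [[-0.8814 -0.3485  0.3188  0.2744]
 [-0.4721  0.6686 -0.5745  0.4272]
 [-0.013  -0.6569 -0.7539  0.7369]
 [ 0.      0.      0.      1.    ]]
side stop_top [(0.64, array([ 0.5815, -0.2544,  0.1141]))]
side stop_base [(0.76, array([ 0.5927, -0.2626,  0.0869])), (0.62, array([ 0.6259, -0.2045,  0.261 ]))]
side console [(0.67, array([ 0.622 , -0.1164,  0.105 ])), (0.58, array([ 0.6472, -0.2056, -0.0011]))]
side lamp_edge [(0.58, array([ 0.6262, -0.202 ,  0.262 ]))]
side start_top [(0.41, array([ 0.5904, -0.0903,  0.0785]))]
side crate []
side jar [(0.76, array([0.6305, 0.0119, 0.0015]))]
side scoop [(0.9, array([0.4474, 0.0045, 0.0
[... 447 characters left out ...]
4, -0.2067, -0.0024]))]
top lamp_edge [(0.74, array([ 0.6255, -0.2012,  0.2606])), (0.42, array([ 0.5959, -0.2648,  0.081 ]))]
top start_top [(0.64, array([ 0.5894, -0.094 ,  0.0824]))]
top crate [(0.61, array([ 0.6449,  0.2373, -0.0028]))]
top jar [(0.75, array([0.6327, 0.0057, 0.0006]))]
top scoop [(0.95, array([ 0.3229,  0.182 , -0.0009])), (0.88, array([ 0.3774, -0.1241,  0.0002]))]
top cutter []
{'fx': 277.7272582308841, 'fy': 277.7272582308841, 'cx': 317.04005056522954, 'cy': 198.30027488346641, 'hand_eye': array([[-0.0003, -0.305 ,  0.9524, -0.142 ],
       [ 1.    , -0.0002,  0.0003, -0.0001],
       [ 0.0001,  0.9524,  0.305 , -0.0779],
       [ 0.    ,  0.    ,  0.    ,  1.    ]])}
```

View pics/side0.png

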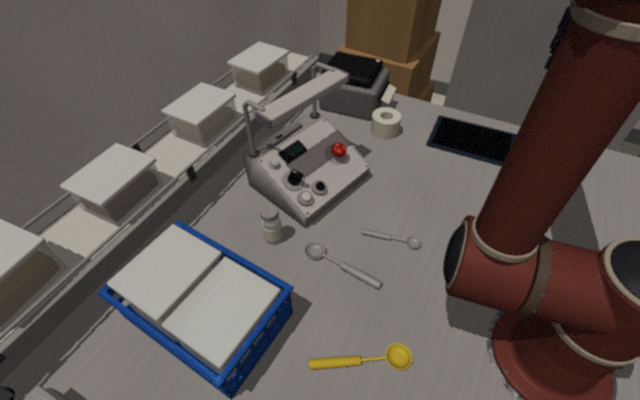

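View pics/top0.png

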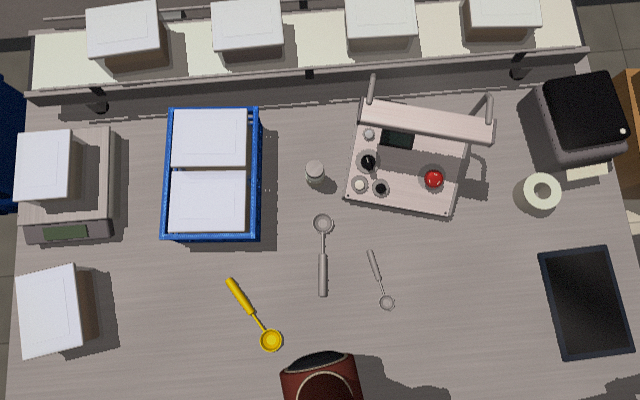

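The side and top pictures show the console at right. The red head is at (339,150) in the side view and (433,180) in the top view, under the light bar, with the console yawed about -10°. Next I refine the yaw and work out the approach orientation.

Run:
```python
from h import *
im=get_image('top'); save('c1.png',cv2.resize(im[80:235,330:510],None,fx=4,fy=4,interpolation=cv2.INTER_CUBIC)[:600])
T=c2w('top'); c=calibration('top')
m=cut_out('top','console'); print([d['conf'] for d in m])
o=ctrl.get_obs(); M=R.from_rotvec(o['tool_rot']).as_matrix(); print('tool axes cols\n',M)
# model check per yaw
L=np.array([0.6258,-0.2015,0.261])
for yaw in np.deg2rad([-6,-8,-10,-12,-14]):
    X=np.array([np.cos(yaw),np.sin(yaw),0]);Y=np.array([-np.sin(yaw),np.cos(yaw),0]);Z=np.array([0,0,1])
    O=L*[1,1,0]+0.02*X
    f=lambda x,y,z:proj('top',T,O+x*X+y*Y+z*Z)
    print(np.rad2deg(yaw),O,'frontL',f(-.11,.13,.045),'frontR',f(-.11,-.13,.045),'barL',f(-.02,.128,.262),'barR',f(-.02,-.128,.262))
```

```text
[0.74]
tool axes cols
 [[ 0.      0.255  -0.9669]
 [ 0.0001 -0.9669 -0.255 ]
 [-1.     -0.     -0.    ]]
-6.000000000000001 [ 0.6457 -0.2036  0.    ] frontL [347.1189 205.7425] frontR [457.283 207.745] barL [354.7819 136.347 ] barR [489.8415 138.5469]
-8.0 [ 0.6456 -0.2043  0.    ] frontL [345.8391 203.8228] frontR [456.0092 209.5823] barL [354.8285 134.137 ] barR [489.9589 140.7731]
-10.0 [ 0.6455 -0.205   0.    ] frontL [344.6307 201.8653] frontR [454.6648 211.374 ] barL [354.9566 131.9362] barR [489.9936 143.0007]
-12.000000000000002 [ 0.6454 -0.2057  0.    ] frontL [343.4948 199.8729] frontR [453.2514 213.1174] barL [355.1659 129.7475] barR [489.9453 145.2269]
-14.0 [ 0.6452 -0.2063  0.    ] frontL [342.4328 197.848 ] frontR [451.7706 214.8103] barL [355.4559 127.5732] barR [489.8138 147.4489]
```

View pics/c1.png

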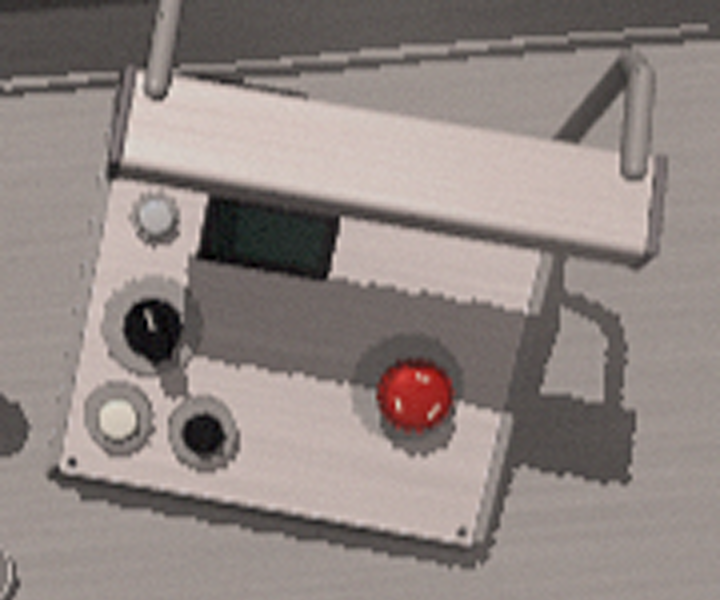

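Fitting the crop's edges gives a yaw of about -15.5°: bar edge (358,124.5)–(490.5,147) and front edge (345,198)–(449,217). The head is at (434,179). First I translate to a stand-off point out along the head's axis.

Request:
arm_command:
  plan:
    - [[-0.0065,-0.021,-0.032,0,0,0,0.085],[-0.0065,-0.021,-0.032,0,0,0,0.085],[-0.0065,-0.021,-0.032,0,0,0,0.085],[-0.0065,-0.021,-0.032,0,0,0,0.085],[-0.0065,-0.021,-0.032,0,0,0,0.085],[-0.0065,-0.021,-0.032,0,0,0,0.085],[-0.0065,-0.021,-0.032,0,0,0,0.085],[-0.0065,-0.021,-0.032,0,0,0,0.085],[-0.0065,-0.021,-0.032,0,0,0,0.085],[-0.0065,-0.021,-0.032,0,0,0,0.085],[-0.0065,-0.021,-0.032,0,0,0,0.085],[-0.0065,-0.021,-0.032,0,0,0,0.085],[-0.0065,-0.021,-0.032,0,0,0,0.085]]

```text
t: 2.18
tool_pos: [0.5018, -0.2235, 0.3183]
tool_rot: [2.094, 0.254, -2.09]
contact_force: [-0.1, -0.8, 0.1]
opening: 0.0851
```

```bash
cat >> h.py <<'E'
def axes(yaw=-15.5):
    y=np.deg2rad(yaw); X=np.array([np.cos(y),np.sin(y),0]); Y=np.array([-X[1],X[0],0]); s,c=np.sin(np.deg2rad(25)),np.cos(np.deg2rad(25))
    up=c*X+s*np.array([0,0,1]); a=-s*X+c*np.array([0,0,1]); return up,Y,a
def target(roll,yaw=-15.5):  # roll: clockwise deg of camera past 6 o'clock
    up,Y,a=axes(yaw); M=np.c_[-a,np.cross(up,-a),up]
    return M@R.from_euler('x',roll,degrees=True).as_matrix()
def need(pos,Mt):
    o=ctrl.get_obs(); M=R.from_rotvec(o['tool_rot']).as_matrix()
    print('t',o['t'],'tcp',o['tool_pos'],'q',o['q'],'open',o['opening'],'F',np.array(o['contact_force']))
    print('shift tool',M.T@(np.array(pos)-o['tool_pos']),'turn',R.from_matrix(M.T@Mt).as_rotvec(degrees=True))
E
python3 - <<'E'
from h import *
need([.492,-.236,.307],target(30))
E
```

```text
t 2.1833 tcp [ 0.5018 -0.2235  0.3183] q [-0.5546 -0.1665  1.6801  0.0001  1.6259  0.7734] open 0.08505098042700371 F [-0.0893 -0.7984  0.0866]
shift tool [0.0113 0.0097 0.0125] turn [-118.3541    0.1871   30.0684]
```

Request:
arm_command:
  plan:
    - [[0,0,0,-6.6,0,1.67,0.085],[0,0,0,-6.6,0,1.67,0.085],[0,0,0,-6.6,0,1.67,0.085],[0,0,0,-6.6,0,1.67,0.085],[0,0,0,-6.6,0,1.67,0.085],[0,0,0,-6.6,0,1.67,0.085],[0,0,0,-6.6,0,1.67,0.085],[0,0,0,-6.6,0,1.67,0.085],[0,0,0,-6.6,0,1.67,0.085],[0,0,0,-6.6,0,1.67,0.085],[0,0,0,-6.6,0,1.67,0.085],[0,0,0,-6.6,0,1.67,0.085],[0,0,0,-6.6,0,1.67,0.085],[0,0,0,-6.6,0,1.67,0.085],[0,0,0,-6.6,0,1.67,0.085],[0,0,0,-6.6,0,1.67,0.085],[0,0,0,-6.6,0,1.67,0.085],[0,0,0,-6.6,0,1.67,0.085]]

```text
t: 3.68
tool_pos: [0.5086, -0.2128, 0.3232]
tool_rot: [0.529, 1.053, -0.445]
contact_force: [-0.5, 0.0, -0.8]
opening: 0.085
```

Run:
```python
from h import *
need([.492,-.236,.307],target(30))
o=ctrl.get_obs(); T=c2w('wrist',o); im=get_image('wrist')
for n in ['stop_top','stop_base','lamp_edge','console','speed_mark']:
    print(n,[(round(d['conf'],2),w(T,d['at'])) for d in mark_of('wrist',n)[:2]])
for cam in ['wrist','top','side']:
    if cam!='wrist': get_image(cam)
    for d in cut_out(cam,'stop_top')[:1]:
        m=d['mask']; v,u=np.nonzero(m); print(cam,d['conf'],m.sum(),u.mean(),v.mean(),u.min(),u.max(),v.min(),v.max())
save('w1.png',im)
```

```text
t 3.6833 tcp [ 0.5086 -0.2128  0.3232] q [-0.6206 -0.4637  1.9517  0.1846  1.2381 -1.5415] open 0.08495703940402546 F [-0.525   0.0309 -0.7599]
shift tool [ 0.0096 -0.0312 -0.0038] turn [ 6.5929  0.2078 -1.7051]
stop_top [(0.88, array([ 0.5797, -0.2562,  0.1113]))]
stop_base [(0.75, array([ 0.5894, -0.2627,  0.0782]))]
lamp_edge [(0.9, array([ 0.6303, -0.202 ,  0.2618]))]
console [(0.77, array([ 0.6497, -0.2077, -0.0008])), (0.29, array([ 0.573 , -0.1403,  0.0757]))]
speed_mark [(0.69, array([ 0.6226, -0.1208,  0.1011]))]
wrist 0.88 723 291.4868603042877 164.29460580912863 277 306 149 179
side 0.47 150 338.3466666666667 149.05333333333334 332 345 143 155
```

View pics/w1.png

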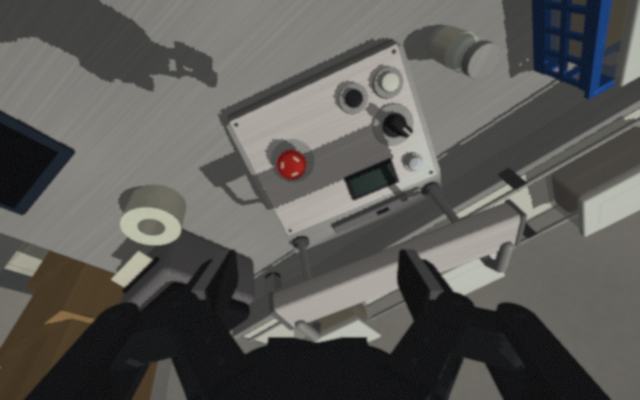

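The wrist picture shows the red head at (291,164) with the light bar beside the approach, clear of it. Next I get the shift to the near stand-off.

Run:
```python
from h import *
need([.5375,-.246,.2055],target(30))
```

```text
t 4.2333 tcp [ 0.5089 -0.2128  0.3231] q [-0.6194 -0.4622  1.9506  0.1826  1.2381 -1.5333] open 0.08504555344777102 F [ 0.2306  0.6648 -0.3694]
shift tool [ 0.1211 -0.0324 -0.006 ] turn [ 6.2203  0.1705 -1.6194]
```

Request:
arm_command:
  plan:
    - [[0,-0.016,-0.003,3.1,0,-0.8,0],[0,-0.016,-0.003,3.1,0,-0.8,0],[0.024,0,0,0,0,0,0],[0.024,0,0,0,0,0,0],[0.024,0,0,0,0,0,0],[0.024,0,0,0,0,0,0],[0.024,0,0,0,0,0,0],[0,0,0,0,0,0,0],[0,0,0,0,0,0,0],[0,0,0,0,0,0,0]]

```text
t: 5.07
tool_pos: [0.5374, -0.2492, 0.206]
tool_rot: [0.619, 1.034, -0.539]
contact_force: [0.6, -0.1, -0.8]
opening: 0.0004
```

```bash
cat > look.py <<'E'
from h import *
import sys
def rayfit(cam,o,up,Y,a,h,base):
    pass
need([.5375,-.246,.2055],target(float(sys.argv[2]) if len(sys.argv)>2 else 30))
o=ctrl.get_obs(); T=c2w('wrist',o); im=get_image('wrist'); up,Y,a=axes()
print('lean',np.rad2deg(np.arccos(R.from_rotvec(o['tool_rot']).as_matrix()[:,0]@-a)))
for n in ['stop_top','stop_base']:
    print(n,[(round(d['conf'],2),w(T,d['at'])) for d in mark_of('wrist',n)[:2]])
for d in cut_out('wrist','stop_top')[:1]:
    m=d['mask'].astype(np.uint8)
    cs=max(cv2.findContours(m,0,2)[0],key=cv2.contourArea); (u,v),ax,an=cv2.fitEllipse(cs); print('ell',u,v,ax,an)
    c=calibration('wrist'); r=T[:3,:3]@np.array([(u-c['cx'])/c['fx'],(v-c['cy'])/c['fy'],1])
    print('dist from dia',c['fx']*.04/max(ax)); P=np.array([.5803,-.2559,.1118])
    for s in [0,.010]: # ray meets plane s below nominal top
        t=((P-s*a-T[:3,3])@a)/(r@a); print('ray at plane -',s,T[:3,3]+t*r)
save(sys.argv[1],im)
E
python3 look.py w2.png
```

```text
t 5.0667 tcp [ 0.5374 -0.2492  0.206 ] q [-0.6299 -0.2843  2.0104  0.175   1.0018 -1.4628] open 0.0003739142155482174 F [ 0.5526 -0.0673 -0.7911]
shift tool [ 0.0001  0.0023 -0.0023] turn [-0.3583  0.5247  0.0127]
lean 0.5248434584374463
stop_top [(0.66, array([ 0.5789, -0.262 ,  0.1125]))]
stop_base [(0.65, array([ 0.5926, -0.2618,  0.0799]))]
ell 320.28173828125 191.92030334472656 (42.252349853515625, 43.838436126708984) 96.76248931884766
dist from dia 0.2534098227666257
ray at plane - 0 [ 0.5783 -0.2556  0.1108]
ray at plane - 0.01 [ 0.5843 -0.2588  0.1029]
```

View pics/w2.png

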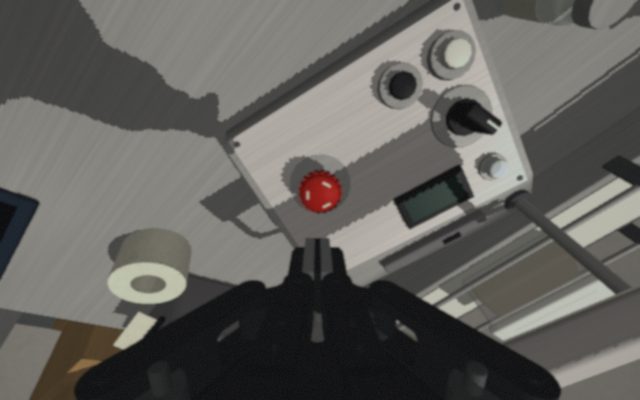

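The wrist picture shows the head at (320,192), centred ahead of the closed tips, with nothing in between. The top estimates agree at about (0.580, -0.257, 0.112).

Run:
```python
from h import *
up,Y,a=axes(); need(np.array([.580,-.257,.1118])+.015*a,target(30))
```

```text
t 5.2667 tcp [ 0.538  -0.2499  0.2081] q [-0.6302 -0.286   2.009   0.1751  1.001  -1.463 ] open -9.638765397335817e-05 F [-0.1628 -0.0564  0.5449]
shift tool [ 0.0901  0.0026 -0.0054] turn [-0.3388  0.7497 -0.0275]
```

Request:
arm_command:
  plan:
    - [[0.02,0.0026,-0.0054,-0.3,0.7,0,0],[0.02,0,0,0,0,0,0],[0.02,0,0,0,0,0,0],[0.02,0,0,0,0,0,0],[0.008,0,0,0,0,0,0],[0,0,0,0,0,0,0]]

```text
t: 5.77
tool_pos: [0.578, -0.2583, 0.1372]
tool_rot: [0.611, 1.024, -0.534]
contact_force: [-0.5, 0.9, 0.3]
opening: -0.0002
```

```bash
python3 look.py w3.png
python3 - <<'E'
from h import *
up,Y,a=axes(); need(np.array([.580,-.257,.1118])+.0*a,target(30))
E
```

```text
t 5.7667 tcp [ 0.578  -0.2583  0.1372] q [-0.5984 -0.1113  1.9856  0.1833  0.8394 -1.4678] open -0.00018699270598838342 F [-0.5354  0.8629  0.2652]
shift tool [-0.08   -0.0035 -0.0071] turn [ 0.0689  1.1423 -0.2372]
lean 1.1666537899968688
stop_top [(0.56, array([ 0.5771, -0.2611,  0.1087]))]
stop_base [(0.7, array([ 0.5898, -0.2634,  0.0789]))]
ell 312.2961730957031 214.8358917236328 (58.063446044921875, 60.389015197753906) 110.2505111694336
dist from dia 0.18395879271845705
ray at plane - 0 [ 0.5768 -0.2537  0.11  ]
ray at plane - 0.01 [ 0.5833 -0.2578  0.1024]
t 5.9667 tcp [ 0.5786 -0.2589  0.1398] q [-0.5986 -0.1146  1.9847  0.1833  0.8396 -1.4678] open -0.0004675388500888127 F [ 0.0687 -0.5326  0.7533]
shift tool [ 0.0255 -0.0037 -0.0113] turn [ 0.0889  1.367  -0.2862]
```

View pics/w3.png

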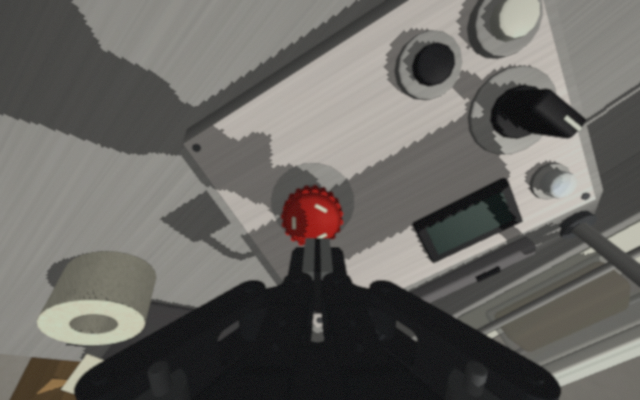

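The wrist picture shows the tips just short of the head at (312,215), a few mm off-axis up-slope. I correct that next and re-check.

Request:
arm_command:
  plan:
    - [[0,-0.002,-0.006,0,0.9,-0.2,0],[0,-0.002,-0.006,0,0.7,-0.2,0],[0.008,0,0,0,0,0,0],[0,0,0,0,0,0,0]]

```text
t: 6.3
tool_pos: [0.5718, -0.2549, 0.1309]
tool_rot: [0.614, 1.046, -0.533]
contact_force: [-0.5, 0.3, -0.6]
opening: -0.0003
```

```bash
cat > n.py <<'E'
from h import *
import sys
up,Y,a=axes(); B=np.array([.5795,-.2567,.1115])-.038*a; need(B+float(sys.argv[1])*a,target(float(sys.argv[2])))
o=ctrl.get_obs(); d=np.array(o['tool_pos'])-B; print('rel up,Y,a',d@up,d@Y,d@a,'F up,Y,a',o['contact_force']@up,o['contact_force']@Y,o['contact_force']@a,'M a',np.array(o['wrist_torque'])@a)
E
python3 n.py .038 30
```

```text
t 6.3 tcp [ 0.5718 -0.2549  0.1309] q [-0.5991 -0.111   1.9922  0.1803  0.8534 -1.4684] open -0.0003077623174670331 F [-0.4634  0.2905 -0.5971]
shift tool [ 0.021  -0.0002 -0.0011] turn [ 0.1238 -0.0116  0.0796]
rel up,Y,a 0.0010690619549500364 -0.000326542033513472 0.05895350007715447 F up,Y,a -0.7273730336880316 0.1560649459199945 -0.3196390778808788 M a 0.017936465046185384
```

Request:
arm_command:
  plan:
    - [[0.006,0,-0.0005,0,0,0,0],[0.006,0,-0.0005,0,0,0,0],[0.005,0,0,0,0,0,0],[0.002,0,0,0,0,0,0]]

```text
t: 6.63
tool_pos: [0.58, -0.2569, 0.1134]
tool_rot: [0.614, 1.044, -0.533]
contact_force: [-15.5, 5.5, 19.5]
opening: 0.0001
```

```bash
python3 n.py .031 30
```

```text
t 6.6333 tcp [ 0.58   -0.2569  0.1134] q [-0.5934 -0.0685  1.9851  0.1833  0.8159 -1.4703] open 7.529651878834954e-05 F [-15.517    5.5258  19.4961]
shift tool [ 0.0085 -0.0006 -0.0012] turn [0.1406 0.0798 0.06  ]
rel up,Y,a 0.0012790213625872393 -8.30675976137668e-05 0.03948578731059348 F up,Y,a -6.650718783313408 1.178117133831061 24.612795289481152 M a -0.05175007214362311
```

Request:
arm_command:
  plan:
    - [[0.002,0,0,0,0,0,0],[0.002,0,0,0,0,0,0]]

```text
t: 6.8
tool_pos: [0.5806, -0.2571, 0.1129]
tool_rot: [0.612, 1.052, -0.532]
contact_force: [-22.3, 7.6, 22.8]
opening: -0.0002
```

```bash
python3 n.py .031 30
```

```text
t 6.8 tcp [ 0.5806 -0.2571  0.1129] q [-0.5926 -0.0629  1.9791  0.1807  0.8232 -1.4707] open -0.0001858747518392764 F [-22.252    7.6491  22.799 ]
shift tool [ 0.0078 -0.0007 -0.0015] turn [ 0.3092 -0.3107  0.1887]
rel up,Y,a 0.0016746260800738402 -9.127547104621975e-05 0.03880878392071669 F up,Y,a -11.650997021960938 1.424295020722068 30.588861828355252 M a -0.005376775916438682
```

The axial force is higher than expected and tilted down-slope, so I look before pushing further.

Run:
```python
from h import *
s=get_image('side'); t=get_image('top'); wr=get_image('wrist')
o=ctrl.get_obs(); print(o['contact_force'],o['wrist_torque'])
a=cv2.resize(s[50:230,230:430],None,fx=2,fy=2); b=cv2.resize(t[60:240,330:530],None,fx=2,fy=2)
save('m4.png',np.vstack([np.hstack([a,b]),np.hstack([wr[120:360,120:520],np.zeros((240,400,3),np.uint8)])]))
```

```text
[-19.1257   7.3625  20.1534] [0.7755 1.9976 0.1234]
```

View pics/m4.png

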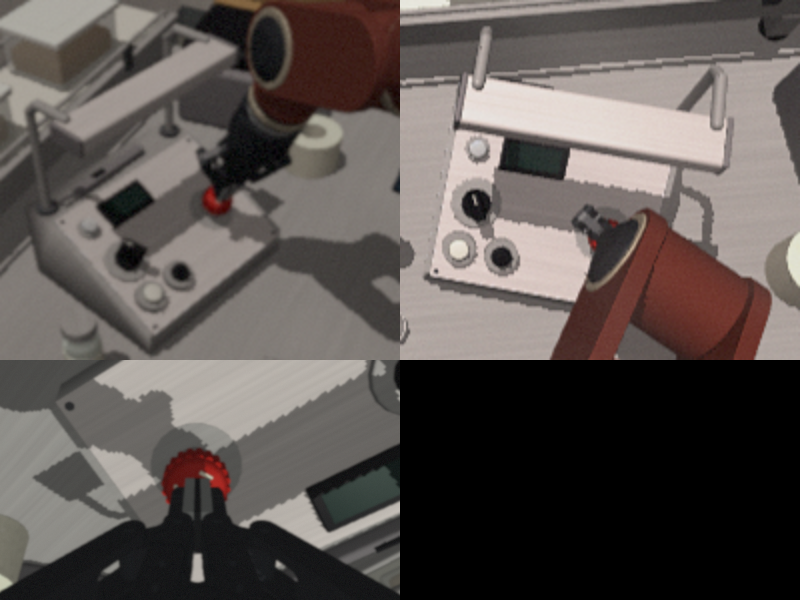

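The picture shows only the fingertips touching, on the red head; the arm is clear of the bar. I back off 40 mm and measure whether the head is already in.

Request:
arm_command:
  plan:
    - [[-0.013,0,0,0,0,0,0],[-0.02,0,0,0,0,0,0],[-0.02,0,0,0,0,0,0],[-0.02,0,0,0,0,0,0],[-0.02,0,0,0,0,0,0],[0,0,0,0,0,0,0],[0,0,0,0,0,0,0]]

```text
t: 7.53
tool_pos: [0.5413, -0.2458, 0.1973]
tool_rot: [0.613, 1.058, -0.532]
contact_force: [-0.9, 0.5, -0.3]
opening: -0.0005
```

```bash
python3 n.py .14 30; python3 look.py w5.png
python3 - <<'E'
from h import *
up,Y,a=axes(); P=np.array([.5795,-.2567,.1115])
for cam in ['side','top']:
    im=get_image(cam); T=c2w(cam); print(cam,'out',proj(cam,T,P),'in',proj(cam,T,P-.007*a))
    for n in ['stop_top']: print([(d['conf'],w(T,d['at'])) for d in mark_of(cam,n)[:1]])
    ref=cv2.imread('pics/%s0.png'%cam)[:,:,::-1]
    for i in (ref,im):
        h=cv2.cvtColor(np.ascontiguousarray(i),cv2.COLOR_RGB2HSV); m=((h[...,0]<8)|(h[...,0]>172))&(h[...,1]>150)&(h[...,2]>60)
        uv=proj(cam,T,P).astype(int); m2=np.zeros_like(m); m2[uv[1]-15:uv[1]+15,uv[0]-15:uv[0]+15]=m[uv[1]-15:uv[1]+15,uv[0]-15:uv[0]+15]
        v,u=np.nonzero(m2); print(cam,'red',m2.sum(),u.mean(),v.mean())
E
```

```text
t 7.5333 tcp [ 0.5413 -0.2458  0.1973] q [-0.619  -0.2589  2.0009  0.169   1.0051 -1.4633] open -0.0005330628138981505 F [-0.8829  0.4764 -0.3459]
shift tool [-0.0075 -0.0004 -0.0002] turn [ 0.2953 -0.6409  0.269 ]
rel up,Y,a 0.00028723646308038097 0.0002969622999047301 0.1325090725877904 F up,Y,a -1.0326158646429426 0.22311059822750592 0.09983762581108714 M a -0.020372987444548796
t 7.5333 tcp [ 0.5413 -0.2458  0.1973] q [-0.619  -0.2589  2.0009  0.169   1.0051 -1.4633] open -0.0005330628138981505 F [-0.8829  0.4764 -0.3459]
shift tool [-0.009  -0.001   0.0006] turn [ 0.2953 -0.6409  0.269 ]
lean 0.6950193455303834
stop_top [(0.95, array([ 0.5786, -0.2589,  0.1142]))]
stop_base [(0.67, array([ 0.59  , -0.2645,  0.0811]))]
ell 317.33892822265625 199.53634643554688 (43.48969650268555, 44.65027618408203) 41.402496337890625
dist from dia 0.24880227578963535
ray at plane - 0 [ 0.5779 -0.2551  0.1106]
ray at plane - 0.01 [ 0.5839 -0.2584  0.1027]
side out [340.373  147.5754] in [339.4444 148.9456]
[(0.55, array([ 0.584 , -0.2507,  0.1124]))]
side red 147 338.1700680272109 149.55102040816325
side red 146 338.2054794520548 149.52739726027397
top out [433.9499 179.4344] in [433.3846 178.9326]
[(0.57, array([ 0.5765, -0.2546,  0.1105]))]
top red 227 433.33920704845815 178.38325991189427
top red 30 437.2 174.86666666666667
```

The side view shows the head has not moved: its red centroid is unchanged within 0.05 px, against 1.6 px for a full push. It is still out, despite about 27 N with an 11 N side load. I go back in, better centred, and cancel the side load.

Request:
arm_command:
  plan:
    - [[0.02,0,0,0.3,-0.6,0.3,0],[0.02,0,0,0,0,0,0],[0.02,0,0,0,0,0,0],[0.02,0,0,0,0,0,0],[0,0,0,0,0,0,0],[0,0,0,0,0,0,0]]

```text
t: 8.43
tool_pos: [0.5755, -0.2552, 0.1208]
tool_rot: [0.618, 1.045, -0.533]
contact_force: [0.2, 0.7, 0.5]
opening: -0.0001
```

```bash
python3 n.py .042 30
```

```text
t 8.4333 tcp [ 0.5755 -0.2552  0.1208] q [-0.5966 -0.0893  1.9906  0.1849  0.8341 -1.4694] open -0.0001395205776406681 F [0.1669 0.7051 0.4607]
shift tool [ 0.0063 -0.0004  0.0002] turn [-0.018  -0.0779 -0.0276]
rel up,Y,a 3.614683956747974e-05 0.000408964598839058 0.04828780338411274 F up,Y,a 0.16966619033029348 0.7240454389846407 0.4291906845251771 M a -0.00151376632653963
```

Request:
arm_command:
  plan:
    - [[0.005,0,0,0,0,0,0],[0.004,0,-0.0005,0,0,0,0],[0.003,0,-0.001,0,0,0,0],[0.003,0,-0.001,0,0,0,0]]

```text
t: 8.77
tool_pos: [0.5804, -0.2564, 0.113]
tool_rot: [0.614, 1.045, -0.532]
contact_force: [-21.7, 6.6, 21.6]
opening: -0.0002
```

```bash
python3 n.py .031 30
```

```text
t 8.7667 tcp [ 0.5804 -0.2564  0.113 ] q [-0.5924 -0.067   1.9843  0.1837  0.8164 -1.4702] open -0.0001795576580920786 F [-21.719    6.582   21.5695]
shift tool [ 0.008  -0.0012 -0.0009] turn [0.1688 0.0021 0.0359]
rel up,Y,a 0.0013220335760767209 0.0005753741960645962 0.039011122691794735 F up,Y,a -11.446734442150795 0.5384253766218187 29.136998409539544 M a -0.047020517467910375
```

Same hard stop at about 39 mm. I back off and compare the side view's head region directly with the first picture.

Request:
arm_command:
  plan:
    - [[-0.013,0,0,0,0,0,0],[-0.02,0,0,0,0,0,0],[-0.025,0,0,0,0,0,0],[-0.025,0,0,0,0,0,0],[-0.02,0,0,0,0,0,0],[0,0,0,0,0,0,0],[0,0,0,0,0,0,0]]

```text
t: 9.35
tool_pos: [0.5375, -0.2454, 0.2175]
tool_rot: [0.61, 1.036, -0.533]
contact_force: [-0.1, -0.3, -0.2]
opening: 0.0005
```

```bash
python3 n.py .14 30
python3 - <<'E'
from h import *
s=get_image('side'); wr=get_image('wrist'); save('side6.png',s); save('w6.png',wr)
z=cv2.imread('pics/side0.png')[:,:,::-1]; w2=cv2.imread('pics/w2.png')[:,:,::-1]
cr=lambda i:cv2.resize(np.ascontiguousarray(i[125:170,315:365]),None,fx=8,fy=6,interpolation=cv2.INTER_CUBIC)
cw=lambda i:cv2.resize(np.ascontiguousarray(i[150:240,265:365]),None,fx=4,fy=3.3,interpolation=cv2.INTER_CUBIC)
save('m6.png',np.vstack([np.hstack([cr(z),cr(s)]),np.hstack([cw(w2),cw(wr)])]))
E
```

```text
t 9.35 tcp [ 0.5375 -0.2454  0.2175] q [-0.6235 -0.299   2.0029  0.1704  1.0216 -1.462 ] open 0.0004894897675958232 F [-0.1117 -0.3458 -0.1845]
shift tool [ 0.0124 -0.0024 -0.0049] turn [ 0.2561  0.5793 -0.0339]
rel up,Y,a 0.0053737949531865985 -0.00030151519652691695 0.15242143993748838 F up,Y,a -0.0917993850944686 -0.3630522120475369 -0.1608205057118229 M a 0.0394970616206912
```

View pics/m6.png

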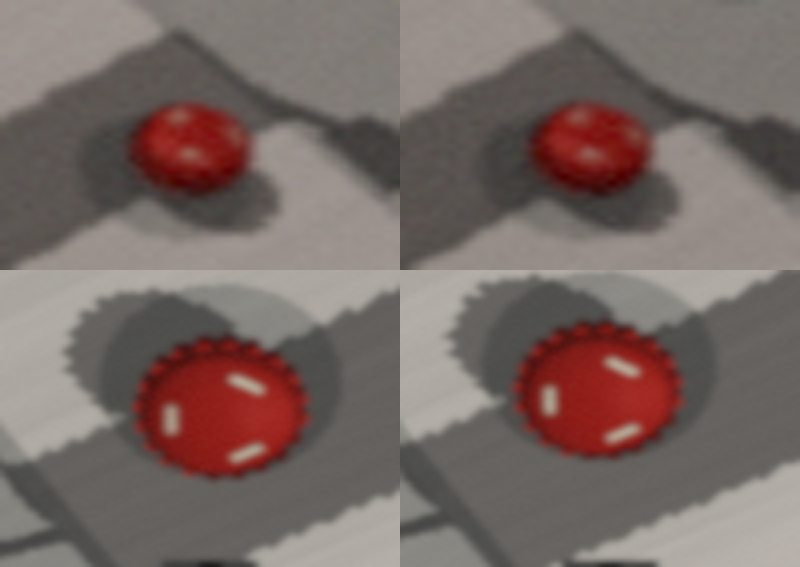

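The crops (start left, now right) are identical: the head at about (338,149) in the side view is unchanged, so it is still out. I go back in and push progressively harder with a down-slope bias.

Request:
arm_command:
  plan:
    - [[0.02,0,-0.003,0.3,0.6,0,0],[0.025,0,-0.002,0,0,0,0],[0.025,0,0,0,0,0,0],[0.02,0,0,0,0,0,0],[0.01,0,0,0,0,0,0],[0,0,0,0,0,0,0],[0,0,0,0,0,0,0]]

```text
t: 10.03
tool_pos: [0.5757, -0.2519, 0.1111]
tool_rot: [0.621, 1.057, -0.533]
contact_force: [-11.6, 3.1, 20.2]
opening: 0.0002
```

```bash
python3 n.py .042 30
```

```text
t 10.0333 tcp [ 0.5757 -0.2519  0.1111] q [-0.591  -0.0737  1.9916  0.1829  0.8283 -1.4635] open 0.00016614968048631789 F [-11.6483   3.1077  20.2369]
shift tool [-0.0024 -0.0008  0.0058] turn [-0.1146 -0.7216  0.1202]
rel up,Y,a -0.004666712955248673 0.003648765664579929 0.03969024738974762 F up,Y,a -2.3731926220637316 -0.11816407924303853 23.43563756412848 M a -0.012068288752335808
```

Request:
arm_command:
  plan:
    - [[-0.006,-0.002,0.003,0,-0.4,0,0],[0,-0.001,0.001,0,-0.3,0,0],[0.004,0,0,0,0,0,0],[0.004,0,-0.001,0,0,0,0],[0.004,0,-0.001,0,0,0,0],[0.0045,0,-0.001,0,0,0,0]]

```text
t: 10.53
tool_pos: [0.5807, -0.2579, 0.106]
tool_rot: [0.615, 1.039, -0.537]
contact_force: [-34.6, 10.7, 48.9]
opening: 0.0
```

```bash
python3 n.py .031 30
```

```text
t 10.5333 tcp [ 0.5807 -0.2579  0.106 ] q [-0.5936 -0.0579  1.9895  0.185   0.7968 -1.4704] open 4.5503080707799176e-05 F [-34.5613  10.7133  48.8744]
shift tool [0.0014 0.0012 0.0004] turn [-0.0413  0.3353  0.0752]
rel up,Y,a -0.0009838270010048425 -0.0008629807289842658 0.03244129500429236 F up,Y,a -12.123482975483121 1.087529078446841 59.58022852346731 M a -0.038690874834257837
```

It moved: the tips are now about 7 mm deeper, at the bottom stop. I take the hand off and check that it stays in.

Request:
arm_command:
  plan:
    - [[-0.006,0,0,0,0,0,0],[-0.02,0,0,0,0,0,0],[-0.025,0,0,0,0,0,0],[-0.025,0,0,0,0,0,0],[-0.015,0,0,0,0,0,0],[0,0,0,0,0,0,0.085],[0,0,0,0,0,0,0.085],[0,0,0,0,0,0,0.085],[0,0,0,0,0,0,0.085]]

```text
t: 11.28
tool_pos: [0.5406, -0.2451, 0.1844]
tool_rot: [0.618, 1.048, -0.536]
contact_force: [-0.0, -0.3, 0.4]
opening: 0.0483
```

```bash
python3 n.py .06 30
cat > chk.py <<'E'
from h import *
import sys
up,Y,a=axes(); P=np.array([.5795,-.2567,.1115]); s=get_image('side'); save(sys.argv[1],s); T=c2w('side')
for i in (cv2.imread('pics/side0.png')[:,:,::-1],s):
    h=cv2.cvtColor(np.ascontiguousarray(i),cv2.COLOR_RGB2HSV); m=((h[...,0]<8)|(h[...,0]>172))&(h[...,1]>150)&(h[...,2]>60)
    k=m[130:167,320:360]; v,u=np.nonzero(k); print('red',k.sum(),u.mean()+320,v.mean()+130)
print('full-in shift',proj('side',T,P-.007*a)-proj('side',T,P))
E
python3 chk.py side7.png; python3 look.py w7.png
```

```text
t 11.2833 tcp [ 0.5406 -0.2451  0.1844] q [-0.6187 -0.2545  2.0211  0.1726  0.9721 -1.4616] open 0.04828400585118426 F [-0.0189 -0.3157  0.4122]
shift tool [0.0612 0.0025 0.0057] turn [-0.1019 -0.1501  0.1708]
rel up,Y,a -0.005989225202548345 0.0007516694270314335 0.12119783083093551 F up,Y,a 0.2341804912246007 -0.30930443410831693 0.3456101061396258 M a 0.029475579582288615
red 147 338.1700680272109 149.55102040816325
red 139 337.45323741007195 151.0935251798561
full-in shift [-0.9285  1.3702]
t 11.3333 tcp [ 0.5404 -0.245   0.1839] q [-0.6187 -0.2541  2.0214  0.1725  0.9722 -1.4616] open 0.055672226769544884 F [-0.3679 -0.3709 -0.3063]
shift tool [-0.0207  0.0018  0.0067] turn [-0.105  -0.1966  0.1806]
lean 0.266915275483663
stop_top [(0.88, array([ 0.5819, -0.2624,  0.1026]))]
stop_base [(0.69, array([ 0.5926, -0.2652,  0.0809]))]
ell 320.00372314453125 206.61708068847656 (44.057884216308594, 44.57422637939453) 107.6026382446289
dist from dia 0.2492267669365721
ray at plane - 0 [ 0.576  -0.2535  0.1096]
ray at plane - 0.01 [ 0.5823 -0.257   0.1018]
```

The head centroid shifted by (-0.7,+1.5) px, against (-0.9,+1.4) expected for full travel. It is latched and holding by itself with the hand off. Now I go down around it with open fingers.

Request:
arm_command:
  plan:
    - [[0.02,0.002,0.006,0,0,0,0.085],[0.02,0,0,0,0,0,0.085],[0.02,0,0,0,0,0,0.085],[0.015,0,0,0,0,0,0.085],[0.005,0,0,0,0,0,0.085],[0,0,0,0,0,0,0.085]]

```text
t: 12.03
tool_pos: [0.5809, -0.2583, 0.113]
tool_rot: [0.617, 1.045, -0.537]
contact_force: [-0.8, 0.0, -0.3]
opening: 0.0849
```

```bash
python3 n.py .005 30
```

```text
t 12.0333 tcp [ 0.5809 -0.2583  0.113 ] q [-0.594  -0.0636  1.981   0.1819  0.8166 -1.4661] open 0.08487407696182407 F [-0.7747  0.0235 -0.2666]
shift tool [ 0.0336 -0.     -0.0025] turn [-0.0813  0.0162  0.1426]
rel up,Y,a 0.002243063855100623 -0.001192717597381005 0.03856251338292248 F up,Y,a -0.7949273869683576 -0.1843843117790078 0.07652682382511626 M a 0.016533138979778473
```

Request:
arm_command:
  plan:
    - [[0.01,0,-0.0025,0,0,0,0.085],[0.01,0,0,0,0,0,0.085],[0.008,0,0,0,0,0,0.085],[0.003,0,0,0,0,0,0.085],[0,0,0,0,0,0,0.085]]

```text
t: 12.45
tool_pos: [0.5934, -0.2608, 0.0833]
tool_rot: [0.616, 1.042, -0.537]
contact_force: [-0.6, 0.9, 0.2]
opening: 0.0847
```

```bash
python3 n.py .005 30
```

```text
t 12.45 tcp [ 0.5934 -0.2608  0.0833] q [-0.5845  0.0065  1.9687  0.1878  0.7554 -1.4695] open 0.08472712132733529 F [-0.6451  0.8875  0.2464]
shift tool [ 0.0013 -0.0004 -0.0012] turn [-0.0667  0.1674  0.1091]
rel up,Y,a 0.0012390826848460812 -0.0002022683229062936 0.006312053613575782 F up,Y,a -0.6742169560002074 0.6828171066285921 0.5862197363664955 M a -0.011719139300010629
```

Good position. Close gently.

Request:
arm_command:
  plan:
    - [[0,0,-0.001,0,0,0,0.03],[0,0,0,0,0,0,0.03],[0,0,0,0,0,0,0.03],[0,0,0,0,0,0,0.03],[0,0,0,0,0,0,0.03],[0,0,0,0,0,0,0.03],[0,0,0,0,0,0,0.03]]
  squeeze: 25

```text
t: 13.03
tool_pos: [0.5925, -0.2608, 0.0842]
tool_rot: [0.615, 1.041, -0.538]
contact_force: [0.6, 0.5, -3.0]
opening: 0.0392
```

```bash
python3 n.py .005 30
```

```text
t 13.0333 tcp [ 0.5925 -0.2608  0.0842] q [-0.5849  0.0027  1.9712  0.1864  0.7551 -1.4689] open 0.03919983371349534 F [ 0.5971  0.4637 -2.9608]
shift tool [ 0.0025  0.     -0.001 ] turn [-0.0487  0.2698  0.1548]
rel up,Y,a 0.0008106623456522852 -0.0004977192074958121 0.00746220374173367 F up,Y,a -0.8420924708570845 0.6064183279904453 -2.874204423519542 M a -0.014442995581339019
```

Request:
arm_command:
  plan:
    - [[0,0,0,6,0,0,0.03],[0,0,0,6,0,0,0.03],[0,0,0,6,0,0,0.03],[0,0,0,6,0,0,0.03],[0,0,0,6,0,0,0.03],[0,0,0,6,0,0,0.03]]

```text
t: 13.53
tool_pos: [0.5916, -0.2607, 0.0864]
tool_rot: [1.184, 0.859, -0.888]
contact_force: [-5.7, 1.5, 4.9]
opening: 0.0394
```

```bash
python3 n.py .005 76
```

```text
t 13.5333 tcp [ 0.5916 -0.2607  0.0864] q [-0.585  -0.0014  1.9703  0.1831  0.7627 -0.8144] open 0.03940837698960002 F [-5.6837  1.5129  4.9381]
shift tool [ 0.0048 -0.0006 -0.0009] turn [8.6254 0.2688 0.1144]
rel up,Y,a 0.0009072587689638855 -0.000572046515717306 0.009850896599069684 F up,Y,a -3.2433593653893866 -0.06106287048589747 6.960984035584379 M a 0.18272257238299722
```

Request:
arm_command:
  plan:
    - [[0,0,0,4,0,0,0.03],[0,0,0,3.5,0,0,0.03],[0,0,0,1.5,0,0,0.03],[0,0,0,0,0,0,0.03]]

```text
t: 13.87
tool_pos: [0.5907, -0.2604, 0.0883]
tool_rot: [1.326, 0.799, -0.975]
contact_force: [-5.4, 1.7, 2.2]
opening: 0.0389
```

```bash
python3 n.py .005 76
```

```text
t 13.8667 tcp [ 0.5907 -0.2604  0.0883] q [-0.585  -0.0053  1.9701  0.1804  0.7687 -0.6471] open 0.03887095605232163 F [-5.3631  1.7308  2.2027]
shift tool [ 0.007  -0.0007 -0.0008] turn [-0.8251  0.2677  0.2244]
rel up,Y,a 0.0009190937145834516 -0.0005809333734338206 0.011966083452029626 F up,Y,a -4.172144360882407 0.2346739994492254 4.375871016193898 M a 0.11984273969480262
```

Request:
arm_command:
  plan:
    - [[0,0,0,2,0,0,0.03],[0,0,0,1,0,0,0.03]]

```text
t: 14.03
tool_pos: [0.5903, -0.2606, 0.0892]
tool_rot: [1.366, 0.78, -1.002]
contact_force: [-5.5, 0.5, 3.8]
opening: 0.0388
```

```bash
python3 n.py .005 76
```

```text
t 14.0333 tcp [ 0.5903 -0.2606  0.0892] q [-0.5849 -0.007   1.9698  0.1775  0.7712 -0.5967] open 0.03881492767982668 F [-5.4931  0.5072  3.8412]
shift tool [ 0.0079 -0.0007 -0.0011] turn [-3.5787  0.3345  0.3051]
rel up,Y,a 0.0009368757042773575 -0.0009189481816015718 0.012943367347196477 F up,Y,a -3.2968823852502367 -0.9792695355308464 5.775646880906154 M a 0.5995227627317109
```

Torque rose sharply to 0.6 N m, so the head is at its twist stop. Open and withdraw along the axis.

Request:
arm_command:
  plan:
    - [[0,0,0,0,0,0,0.085],[0,0,0,0,0,0,0.085],[0,0,0,0,0,0,0.085],[0,0,0,0,0,0,0.085],[0,0,0,0,0,0,0.085],[0,0,0,0,0,0,0.085],[0,0,0,0,0,0,0.085],[0,0,0,0,0,0,0.085],[-0.01,0,0,0,0,0,0.085],[-0.02,0,0,0,0,0,0.085],[-0.02,0,0,0,0,0,0.085],[-0.02,0,0,0,0,0,0.085],[-0.025,0,0,0,0,0,0.085],[-0.025,0,0,0,0,0,0.085],[-0.02,0,0,0,0,0,0.085],[0,0,0,0,0,0,0.085]]

```text
t: 15.37
tool_pos: [0.5303, -0.2423, 0.2241]
tool_rot: [1.365, 0.781, -1.0]
contact_force: [-0.0, -0.3, 1.5]
opening: 0.0847
```

```bash
python3 n.py .15 80; python3 chk.py side8.png
python3 - <<'E'
from h import *
o=ctrl.get_obs(); T=c2w('wrist',o); wr=get_image('wrist')
print([(round(d['conf'],2),w(T,d['at'])) for d in mark_of('wrist','stop_top')[:1]],[(round(d['conf'],2),w(T,d['at'])) for d in mark_of('wrist','speed_mark')[:1]])
s=cv2.imread('pics/side8.png')[:,:,::-1]; z=cv2.imread('pics/side0.png')[:,:,::-1]
cr=lambda i:cv2.resize(np.ascontiguousarray(i[60:220,240:380]),None,fx=2.5,fy=2)
save('m8.png',np.vstack([np.hstack([cr(z),cr(s)]),cv2.resize(wr,(700,280))[:, :]]))
E
```

```text
t 15.3667 tcp [ 0.5303 -0.2423  0.2241] q [-0.6239 -0.3185  2.0044  0.1614  1.0504 -0.5872] open 0.08473387050489987 F [-0.043  -0.2718  1.484 ]
shift tool [ 0.0118 -0.0012  0.0005] turn [0.5175 0.3066 0.2639]
rel up,Y,a 0.0011130483320123566 0.0007518628936805978 0.16174270170760577 F up,Y,a 0.6554133786886299 -0.27344499756180857 1.3317764801227159 M a 0.006255070611851213
red 147 338.1700680272109 149.55102040816325
red 147 338.19727891156464 149.65986394557822
full-in shift [-0.9285  1.3702]
[(0.64, array([ 0.5792, -0.2608,  0.1126]))] [(0.75, array([ 0.6216, -0.1195,  0.1034]))]
```

View pics/m8.png

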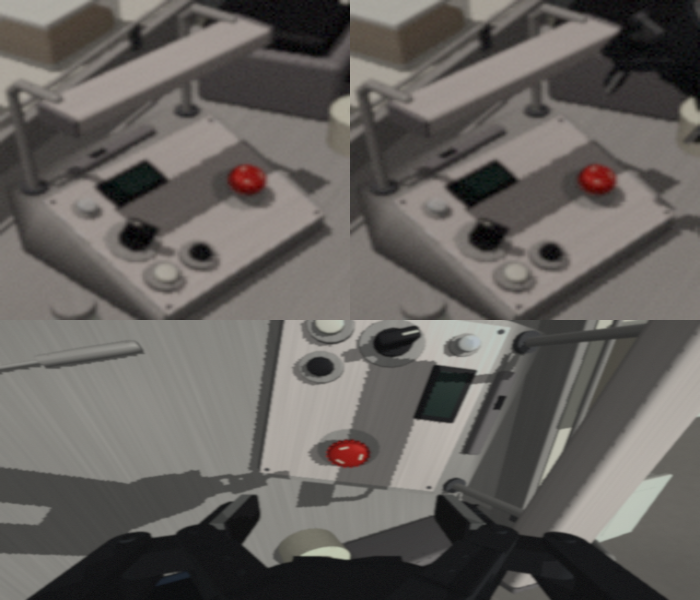

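The picture shows the head back out at (338,149.6) in the side view, the same as at the start. The knob, buttons and cutter are unchanged and the gripper is clear. I hand in.

```bash
python3 -c "
from station import finish_job
print(finish_job())"
```

```text
the job is handed in; nothing more can be done
None
```

The emergency stop check is done and handed in at about 15.5 s of the 51 s allowed.

- **Push:** I pushed the head in along its axis with closed fingertips and backed right off. In the side view its image moved by (-0.7, +1.5) px, against (-0.9, +1.4) px predicted for the full 7 mm. So it was latched and holding by itself.
- **Twist and release:** I gripped the rim and turned it clockwise about 50° until the torque jumped to 0.6 N m at the stop. Then I opened the fingers and withdrew along the axis.
- **Last check:** The head is back out. Its side-view position matches the first picture within about 0.1 px. The speed knob, buttons and cutter look unchanged, and the gripper is clear of everything.

**What disagreed:** The first push attempts, with readings of 23–30 N along the axis at the tips, did not latch the head, although the text says about 10 N is enough. I did not find out why. The push that worked ended at about 60 N against the bottom stop, well under the 120 N wrist limit. Only the fingertips touched the head. My estimate of the panel's position along that axis was also 1–3 mm off, which did no harm.

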